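# Stroke the parts-box lids shut along a curved strip

## Task

Shut the five open lids of the curved parts-box strip by running your fingertips lightly along the row, starting at the end with the red block, so that the lids fold down one after another until all lie shut. Only touch and press: do not pinch or lift anything or shove the strip out of place, leave the screwdriver, bush and cap where they are, and finish clear of everything.

Things in the scene. Friction and masses are not known exactly. Their poses are not given: they have to be found in the camera images.
- strip: Loose curved strip of five blue parts boxes on a 50 mm wide grey rail: about 85 x 265 mm, 0.9 kg, shut lid tops 31 mm above the bench. Origin under the middle of the third box, on the bench; z up, y along the row there, away from the red end block (50 x 10 mm, 18 mm high, where the row starts); both ends bend towards -x, each box turned 10 degrees from the next.
- path0 (a point): Point 0 of 0 to 5 along the middle of the row, at the level of the shut lids' tops (31 mm above the bench), fixed to the strip. Start of the row, at the red end block. The first box and its lid lie between this point and the next, 50 mm on.
- path1 (a point): Point 1 of 0 to 5 along the middle of the row, at the level of the shut lids' tops (31 mm above the bench), fixed to the strip. Midway in the 6 mm gap between the first and the second box. The second box and its lid lie between this point and the next, 50 mm on.
- path2 (a point): Point 2 of 0 to 5 along the middle of the row, at the level of the shut lids' tops (31 mm above the bench), fixed to the strip. Midway in the 6 mm gap between the second and the third box. The third box and its lid lie between this point and the next, 50 mm on.
- path3 (a point): Point 3 of 0 to 5 along the middle of the row, at the level of the shut lids' tops (31 mm above the bench), fixed to the strip. Midway in the 6 mm gap between the third and the fourth box. The fourth box and its lid lie between this point and the next, 50 mm on.
- path4 (a point): Point 4 of 0 to 5 along the middle of the row, at the level of the shut lids' tops (31 mm above the bench), fixed to the strip. Midway in the 6 mm gap between the fourth and the fifth box. The fifth box and its lid lie between this point and the next, 50 mm on.
- path5 (a point): Point 5 of 0 to 5 along the middle of the row, at the level of the shut lids' tops (31 mm above the bench), fixed to the strip. End of the row, beyond the last box.
- lid1 (a joint): White flat lid of the first box counted from the red end, 41 mm wide across the row, 44 mm long along it plus a 3 mm thumb tab, 3 mm thick. It hinges on the edge of its box nearer the red end (3 mm past point path0, at 28 mm height), and its free end rises: 0 = shut and level, up to 1.4 rad = nearly upright, leaning away from the red end. A light friction hinge (about 0.006 N m): it stays where it is left; pressed from its hinge towards its free end it folds down.
- lid2 (a joint): White flat lid of the second box counted from the red end, 41 mm wide across the row, 44 mm long along it plus a 3 mm thumb tab, 3 mm thick. It hinges on the edge of its box nearer the red end (3 mm past point path1, at 28 mm height), and its free end rises: 0 = shut and level, up to 1.4 rad = nearly upright, leaning away from the red end. A light friction hinge (about 0.006 N m): it stays where it is left; pressed from its hinge towards its free end it folds down.
- lid3 (a joint): White flat lid of the third box counted from the red end, 41 mm wide across the row, 44 mm long along it plus a 3 mm thumb tab, 3 mm thick. It hinges on the edge of its box nearer the red end (3 mm past point path2, at 28 mm height), and its free end rises: 0 = shut and level, up to 1.4 rad = nearly upright, leaning away from the red end. A light friction hinge (about 0.006 N m): it stays where it is left; pressed from its hinge towards its free end it folds down.
- lid4 (a joint): White flat lid of the fourth box counted from the red end, 41 mm wide across the row, 44 mm long along it plus a 3 mm thumb tab, 3 mm thick. It hinges on the edge of its box nearer the red end (3 mm past point path3, at 28 mm height), and its free end rises: 0 = shut and level, up to 1.4 rad = nearly upright, leaning away from the red end. A light friction hinge (about 0.006 N m): it stays where it is left; pressed from its hinge towards its free end it folds down.
- lid5 (a joint): White flat lid of the fifth box counted from the red end, 41 mm wide across the row, 44 mm long along it plus a 3 mm thumb tab, 3 mm thick. It hinges on the edge of its box nearer the red end (3 mm past point path4, at 28 mm height), and its free end rises: 0 = shut and level, up to 1.4 rad = nearly upright, leaning away from the red end. A light friction hinge (about 0.006 N m): it stays where it is left; pressed from its hinge towards its free end it folds down.
- screwdriver2: Bystander: screwdriver with a yellow handle, 28x200x29 mm, lying loose beyond the strip. Origin at the centre of its underside.
- bush0: Bystander: turned tan-coloured bush, 30 mm across, 22 mm high, standing loose on the robot's side of the strip. Origin at the centre of its underside.
- black_cap: Bystander: ribbed black cap, 42 mm across, 16 mm high, loose on the robot's side of the strip. Origin at the centre of its underside.

How it is judged:
By the outcome, as a careful person would: the job done as asked, in the order asked, and still so for the second after the job is handed in, with the robot touching nothing.
It also fails if it takes over 45 s, if anything falls off the work surface, if the arm or the gripper's body presses on something with over 40 N, if the wrist force passes 120 N, or if a joint passes its speed limit or range.

## Robot

A 7-joint arm with a two-finger parallel gripper is mounted at the origin on a cart in front of the work surface, level with it; the furniture and walls round the work are solid. World frame = base frame: x ahead of the robot, y to its left, z up, the work surface at z = 0. Lengths are in m, angles in rad, forces in N, time in s.
With the tool pointing down it reaches from about 0.4 to 0.875 m from the base axis. Payload 4.4 kg.
Tool frame: the origin (TCP) lies midway between the tips of the shut fingers; the grasp point (between the pads) lies 19 mm behind it; z points along the fingers, y is the direction in which the jaws open and shut (so a half turn about z gives the same grasp; the last joint's range is limited). The gripper opens to 85 mm and grips with 20 to 120 N. Pads are 22 mm wide; open, the fingers measure 114 mm over their backs; the gripper's body (76 mm by 85 mm) begins 54 mm behind the grasp point. The pads swing forward as they close: fully open they stand 13 mm farther back than shut.
Start: joints at [1.18, 0.628, 0.038, 1.517, -0.027, 0.996, -0.02], TCP at [0.207, -0.616, 0.231] pointing down, gripper open.
Joint ranges: [-3.06, 3.06], [-0.37, 2.12], [-1.25, 1.32], [0.18, 2.47], [-1.1, 4.24], [0.23, 1.98], [-2.94, 2.94]. Speed limits (rad/s): [2.57, 2.57, 3.14, 3.14, 3.14, 3.14, 3.14].

## Interface

Orientations are given as a unit quaternion [x, y, z, w].
In Python, from cell import get_obs, read_camera, ticket, regions_of, spot_point gives the robot as it stands. The module is installed in compiled form; this text tells all that it offers.
- The arm moves only by the tool carry_out, never from a script. Its argument "motion" is a list of rows, each an object with "fingers": the opening, from -1 (shut) to 1 (fully open); "slide": the shift along the tool's x, y, z in mm, a list of three; "twist": the turn about the tool's z in degrees. A call has exactly 8 rows; each row shifts and turns the commanded pose from where the row before left it, along the tool's axes as they then stand; what a row does not reach is not made up. A row lasts 1/10 s, in which the tool goes at most 50 mm and 8.59 degrees, less where a joint would pass 70% of its speed; a pose out of reach is approached as far as the arm can. A call is refused whole if a number of a shift passes 50 or a number of a turn 8.59, either way. A call with a gripper value outside its range is refused whole. The fingers move at their own pace and stop on an object; "squeeze" is the grip in N (left out, the last holds). Time passes only in rows, so rows that do not move let the fingers close, or fill a call up. It gives the time, the measured TCP pose, the force and the opening at its end, in the units of the state.
- get_obs(): the state, without advancing time (a new reading comes with each control period).
- read_camera(name): name is "side" or "top"; returns a dict with "color" (480x640x3 uint8, red, green, blue), "mtx" (3x3 intrinsics, pixels), "k1" (the pictures are not rectified: a ray, as slopes to the right and down, at radius r is drawn at 1 + k1 r^2 times it, then the intrinsics apply), "view" (4x4, takes a point from world to camera coordinates). Camera axes: x right, y down, z forward; pixel columns grow to the right and rows downward; lengths in m; the calibration is good to about 2 mm. A picture is of the moment at which its call begins. There is no depth.
- ticket.sign_off(): hands the job in, once; it reports no verdict.
Trained networks look in a picture, given as the dict that the camera call returned (one of the last four; its "shot" number tells which), for a name from the list of things; names that differ only in an ending like _2 or _b are one class to them, and where a whole thing is asked for, a point or a joint stands for the part that bears it (a point fixed in the world has none). Each returns a list of dicts, best first, with "conf" (0 to 1); they miss things now and then, are a little off and sometimes report something else, mostly with a low value. They report only what shows in the picture. A call takes as long as a camera call.
- regions_of(picture, target): "pixels" (480x640 bool, what is visible of it) and "uv" ([column, row] in pixels, amid what is visible of it).
- spot_point(picture, target): "uv" ([column, row] in pixels: a listed point, or the origin of a listed thing).
The state is a dict: "time_s": time; "joint_positions": joint angles; "joint_velocities": joint speeds; "joint_torque": joint torques, N m; "ee_pos": TCP position; "tool_rot": TCP orientation; "wrist_force": force on the tool from outside, world axes, zero at the start; "ft_torque": the same for the moment, N m; "opening": finger opening in m.
Only numpy, scipy, OpenCV 4.12 (cv2) and the standard library are available. Lean on these libraries where they do the work, as an engineer would, in place of code of your own. Each camera call takes 0.05 s, during which the arm holds its last target. There are 200 camera calls.

## Working session

There is one attempt and no reset: what is moved stays moved. The work goes in short steps, Python scripts to look and compute and a tool call to move; the robot and the scene stay as the last step left them, time stands still between calls to the robot, and variables do not carry over. Pictures are saved under pics/ and viewed, about 8 in all and at most 12, crops included, and the job is handed in when it is done.

Besides the shell and the picture viewer there is one more tool, called as name([rows], argument=value, ...), one row to a line, values as JSON. carry_out: Moves the arm, as the interface text tells. Its arguments: {"type":"object","properties":{"motion":{"type":"array"},"squeeze":{"type":"number"}},"required":["motion"]}

```bash
mkdir -p pics
cat > h.py <<'E'
import numpy as np, cv2
from cell import get_obs, read_camera, ticket, regions_of, spot_point
def ray(p,uv):
    K=p["mtx"];k=p["k1"]
    d=np.array([(uv[0]-K[0,2])/K[0,0],(uv[1]-K[1,2])/K[1,1]]);s=d.copy()
    for _ in range(30): s=d/(1+k*(s@s))
    V=p["view"];R=V[:3,:3]
    return -R.T@V[:3,3], R.T@np.array([s[0],s[1],1])
def at(p,uv,z):
    c,d=ray(p,uv); return c+d*(z-c[2])/d[2]
def tri(p,u,q,v):
    c1,d1=ray(p,u);c2,d2=ray(q,v);d1=d1/np.linalg.norm(d1);d2=d2/np.linalg.norm(d2)
    t=np.linalg.lstsq(np.stack([d1,-d2],1),c2-c1,rcond=None)[0]
    a=c1+t[0]*d1;b=c2+t[1]*d2
    return (a+b)/2,np.linalg.norm(a-b)
def save(p,n): cv2.imwrite("pics/"+n,p["color"][:,:,::-1])
E
python3 - <<'E'
from h import *
np.set_printoptions(precision=4,suppress=True)
o=get_obs();print(o)
P={n:read_camera(n) for n in("top","side")}
save(P["top"],"t0.png");save(P["side"],"s0.png")
for n in P:
    print(n,"cam",-P[n]["view"][:3,:3].T@P[n]["view"][:3,3])
    for t,z in [("strip",0)]+[("path%d"%i,.031) for i in range(6)]+[("screwdriver2",0),("bush0",0),("black_cap",0)]:
        for r in spot_point(P[n],t)[:2]: print(t,r["uv"],round(r["conf"],2),at(P[n],r["uv"],z))
E
```

```text
{'time_s': 0.0, 'joint_positions': array([ 1.1802,  0.6293,  0.0384,  1.5184, -0.027 ,  0.9963, -0.02  ]), 'joint_velocities': array([ 0.0011, -0.0006, -0.0003, -0.0017, -0.0024, -0.0012,  0.0019]), 'joint_torque': array([  0.0004, -56.3408,   1.2266, -19.3442,   0.0111,   0.0107,
         0.    ]), 'ee_pos': array([ 0.2073, -0.6154,  0.2304]), 'tool_rot': array([ 0.9868,  0.1617, -0.0002, -0.0009]), 'wrist_force': array([-0.0031, -0.0999,  0.6757]), 'ft_torque': array([-0.0409, -0.0203,  0.0261]), 'opening': 0.08556375523494457}
top cam [0.4413 0.0462 0.8919]
strip [390.6, 228.8] 0.93 [ 0.5975 -0.0416  0.    ]
path0 [379.0, 224.0] 0.95 [ 0.6011 -0.0191  0.031 ]
path0 [411.0, 230.9] 0.94 [ 0.5872 -0.0731  0.031 ]
path1 [379.0, 224.0] 0.95 [ 0.6011 -0.0191  0.031 ]
path1 [411.0, 230.9] 0.94 [ 0.5872 -0.0731  0.031 ]
path2 [379.0, 224.0] 0.95 [ 0.6011 -0.0191  0.031 ]
path2 [411.0, 230.9] 0.94 [ 0.5872 -0.0731  0.031 ]
path3 [379.0, 224.0] 0.95 [ 0.6011 -0.0191  0.031 ]
path3 [411.0, 230.9] 0.94 [ 0.5872 -0.0731  0.031 ]
path4 [379.0, 224.0] 0.95 [ 0.6011 -0.0191  0.031 ]
path4 [411.0,
[... 475 characters left out ...]
59 -0.1166  0.031 ]
path1 [343.3, 213.5] 0.91 [ 0.6025 -0.0251  0.031 ]
path1 [389.4, 194.2] 0.82 [ 0.5659 -0.1166  0.031 ]
path2 [343.3, 213.5] 0.91 [ 0.6025 -0.0251  0.031 ]
path2 [389.4, 194.2] 0.82 [ 0.5659 -0.1166  0.031 ]
path3 [343.3, 213.5] 0.91 [ 0.6025 -0.0251  0.031 ]
path3 [389.4, 194.2] 0.82 [ 0.5659 -0.1166  0.031 ]
path4 [343.3, 213.5] 0.91 [ 0.6025 -0.0251  0.031 ]
path4 [389.4, 194.2] 0.82 [ 0.5659 -0.1166  0.031 ]
path5 [343.3, 213.5] 0.91 [ 0.6025 -0.0251  0.031 ]
path5 [389.4, 194.2] 0.82 [ 0.5659 -0.1166  0.031 ]
screwdriver2 [314.8, 204.6] 0.97 [ 0.6809 -0.0637  0.    ]
bush0 [398.4, 242.3] 0.69 [ 0.5102 -0.0408  0.    ]
black_cap [354.9, 278.2] 0.97 [0.526 0.072 0.   ]
```

Run:
```python
from h import *
np.set_printoptions(precision=4,suppress=True)
P={n:read_camera(n) for n in("top","side")}
for n in P:
    for r in spot_point(P[n],"path0"): print(n,r["uv"],round(r["conf"],2),at(P[n],r["uv"],.031))
a=cv2.resize(P["top"]["color"][140:340,260:500],None,fx=3,fy=3,interpolation=2)
b=cv2.resize(P["side"]["color"][120:320,240:480],None,fx=3,fy=3,interpolation=2)
cv2.imwrite("pics/tc.png",a[:,:,::-1]);cv2.imwrite("pics/sc.png",b[:,:,::-1])
```

```text
top [435.0, 243.0] 0.93 [ 0.565  -0.1128  0.031 ]
top [408.3, 231.5] 0.8 [ 0.5863 -0.0685  0.031 ]
top [320.3, 218.2] 0.78 [0.6148 0.0811 0.031 ]
top [381.9, 221.0] 0.77 [ 0.6061 -0.0243  0.031 ]
top [457.6, 259.3] 0.59 [ 0.5358 -0.1494  0.031 ]
top [348.8, 215.3] 0.59 [0.6181 0.0319 0.031 ]
side [366.2, 204.3] 0.81 [ 0.5842 -0.0683  0.031 ]
side [356.3, 277.6] 0.74 [0.508  0.1025 0.031 ]
side [415.1, 192.2] 0.71 [ 0.5317 -0.1456  0.031 ]
side [303.3, 240.0] 0.71 [0.6176 0.068  0.031 ]
side [321.2, 227.6] 0.62 [0.6118 0.0266 0.031 ]
side [392.3, 192.1] 0.58 [ 0.5647 -0.1253  0.031 ]
side [341.2, 215.1] 0.57 [ 0.603  -0.0194  0.031 ]
```

View pics/tc.png

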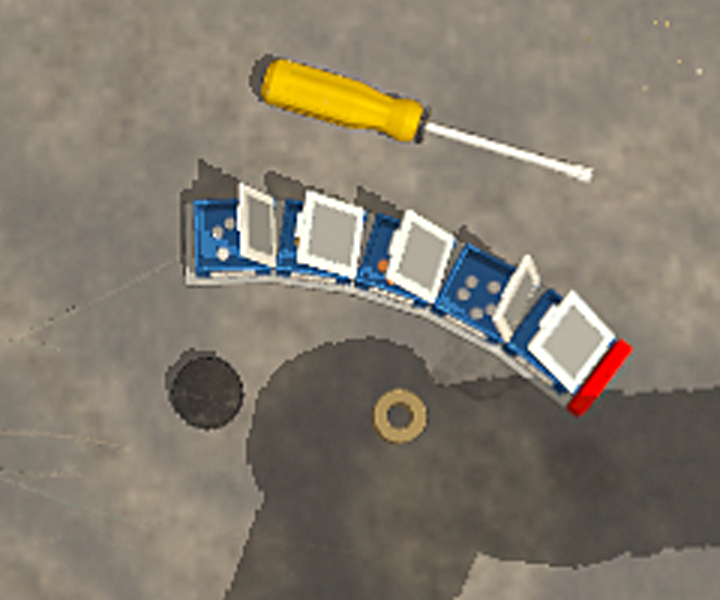

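View pics/sc.png

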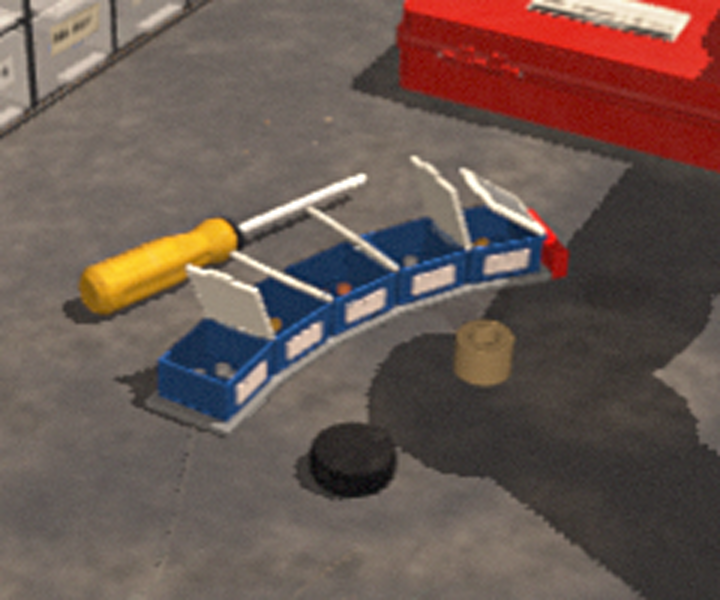

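View pics/s0.png

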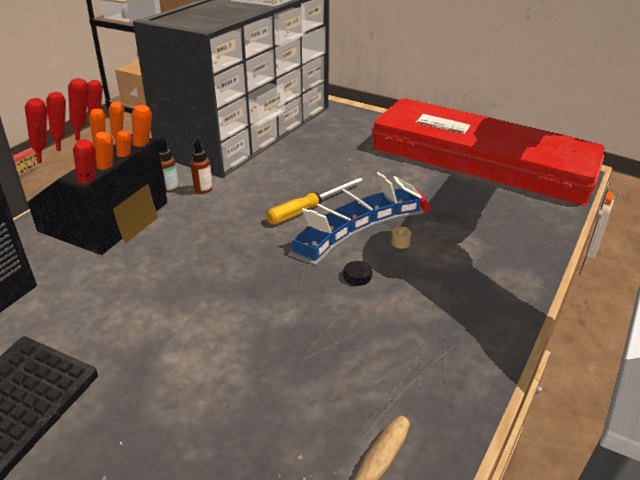

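```bash
cat > fit.py <<'E'
from h import *
from scipy.optimize import least_squares
def model():
    d=lambda a:np.array([-np.sin(np.radians(a)),np.cos(np.radians(a))])
    p3=np.array([0,.025]);p2=-p3;p4=p3+.05*d(10);p5=p4+.05*d(20)
    p1=p2-.05*d(-10);p0=p1-.05*d(-20)
    return np.array([p0,p1,p2,p3,p4,p5])
M=model()
def world(x,pts=M):
    c,s=np.cos(x[2]),np.sin(x[2]); return pts@np.array([[c,s],[-s,c]])+x[:2]
E
cat > f0.py <<'E'
from fit import *
np.set_printoptions(precision=4,suppress=True)
P={n:read_camera(n) for n in("top","side")}
x=np.array([.60,-.04,.2]);obs=[]
for n in P: 
    for r in spot_point(P[n],"path0"): obs.append((n,at(P[n],r["uv"],.031)[:2]))
for it in range(6):
    W=world(x);A=[(n,o,np.argmin(np.hypot(*(W-o).T))) for n,o in obs]
    f=lambda x:np.concatenate([world(x)[k]-o for n,o,k in A if np.hypot(*(world(x)[k]-o))<.5 and np.hypot(*(W[k]-o))<.03])
    x=least_squares(f,x,loss="soft_l1",f_scale=.004).x
print(x,np.degrees(x[2]));print(world(x))
for n,o,k in A: print(n,k,o-world(x)[k])
for n in P:
    r=regions_of(P[n],"strip")[0];m=r["pixels"].astype(np.uint8)
    c=P[n]["color"].astype(int);red=(m>0)&(c[...,0]>150)&(c[...,1]<60)
    v,u=np.nonzero(red);print(n,"red",len(u),u.mean(),v.mean(),at(P[n],(u.mean(),v.mean()),.014))
q=P["side"]
for uv in [(373,150),(585,200),(603,155)]: print("toolbox",at(q,uv,0),at(q,uv,.08))
E
python3 f0.py
```

```text
[ 0.5971 -0.0441 -0.3359] -19.245849028297602
[[ 0.5328 -0.1501]
 [ 0.5645 -0.1113]
 [ 0.5889 -0.0677]
 [ 0.6054 -0.0205]
 [ 0.6134  0.0288]
 [ 0.6127  0.0788]]
top 1 [ 0.0014 -0.0003]
top 0 [ 0.0008 -0.0007]
top 2 [ 0.0039 -0.0001]
top 4 [-0.0008  0.0002]
top 5 [0.0047 0.0034]
top 3 [-0.0041 -0.0045]
side 2 [-0.0051  0.0044]
side 4 [-0.0056  0.0012]
side 5 [ 0.0012 -0.0011]
side 1 [-0.0001  0.0005]
side 3 [ 0.0011 -0.0028]
top red 147 459.8775510204082 265.421768707483 [ 0.5269 -0.1565  0.014 ]
side red 44 424.84090909090907 203.9090909090909 [ 0.512  -0.1459  0.014 ]
toolbox [ 0.6899 -0.2976  0.    ] [ 0.6218 -0.1588  0.08  ]
toolbox [ 0.2747 -0.3372  0.    ] [ 0.2678 -0.1926  0.08  ]
toolbox [ 0.2751 -0.5445  0.    ] [ 0.2681 -0.3693  0.08  ]
```

View pics/t0.png

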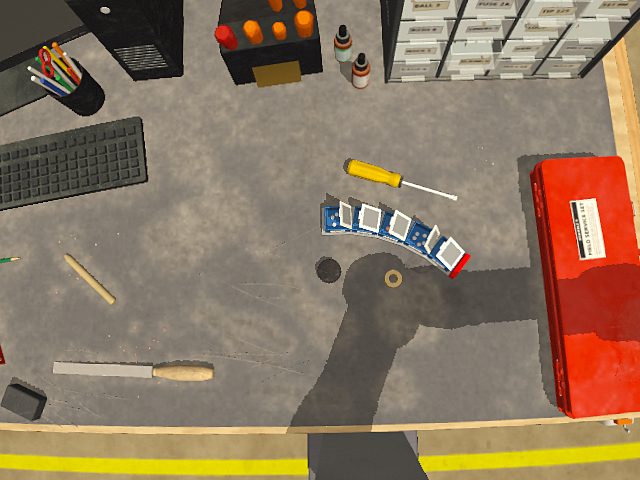

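carry_out([
  {"fingers":-1,"slide":[0,0,0],"twist":-8},
  {"fingers":-1,"slide":[0,0,0],"twist":-8},
  {"fingers":-1,"slide":[0,0,0],"twist":-8},
  {"fingers":-1,"slide":[0,0,0],"twist":-8},
  {"fingers":-1,"slide":[30,-3,0],"twist":0},
  {"fingers":-1,"slide":[40,-3,0],"twist":0},
  {"fingers":-1,"slide":[40,-3,0],"twist":0},
  {"fingers":-1,"slide":[40,-3,0],"twist":0},
], squeeze=20)

```text
time_s: 2.4
ee_pos: [0.294, -0.4913, 0.2314]
tool_rot: [0.904, 0.427, 0.0, 0.0]
wrist_force: [0.8, 0.2, -0.2]
opening: -0.0003
```

carry_out([
  {"fingers":-1,"slide":[45,-4,0],"twist":0},
  {"fingers":-1,"slide":[45,-4,0],"twist":0},
  {"fingers":-1,"slide":[45,-4,0],"twist":0},
  {"fingers":-1,"slide":[45,-4,0],"twist":0},
  {"fingers":-1,"slide":[45,-4,0],"twist":0},
  {"fingers":-1,"slide":[45,-4,0],"twist":0},
  {"fingers":-1,"slide":[45,-4,0],"twist":0},
  {"fingers":-1,"slide":[40,-3,0],"twist":0},
])

```text
time_s: 3.2
ee_pos: [0.4959, -0.1963, 0.2316]
tool_rot: [0.904, 0.428, 0.0, 0.0]
wrist_force: [0.1, -0.1, -0.7]
opening: 0.0003
```

carry_out([
  {"fingers":-1,"slide":[0,0,20],"twist":0},
  {"fingers":-1,"slide":[0,0,30],"twist":0},
  {"fingers":-1,"slide":[0,0,30],"twist":0},
  {"fingers":-1,"slide":[0,0,30],"twist":0},
  {"fingers":-1,"slide":[0,0,30],"twist":0},
  {"fingers":-1,"slide":[0,0,10],"twist":0},
  {"fingers":-1,"slide":[0,0,0],"twist":0},
  {"fingers":-1,"slide":[0,0,0],"twist":0},
])

```text
time_s: 4.0
ee_pos: [0.4955, -0.1987, 0.0822]
tool_rot: [0.904, 0.427, 0.001, 0.001]
wrist_force: [0.1, -0.5, 0.4]
opening: -0.0002
```

Run:
```python
from fit import *
np.set_printoptions(precision=4,suppress=True)
p=read_camera("top");cv2.imwrite("pics/t1.png",cv2.resize(p["color"][140:340,260:500],None,fx=3,fy=3,interpolation=2)[:,:,::-1])
o=get_obs();print(o["ee_pos"],o["tool_rot"],o["wrist_force"])
for r in spot_point(p,"path0"):
    a=at(p,r["uv"],.031)[:2];W=world([.5971,-.0441,-.3359]);k=np.argmin(np.hypot(*(W-a).T));print(k,a-W[k],r["conf"])
```

```text
[ 0.4958 -0.1988  0.0827] [0.9041 0.4274 0.0009 0.0009] [ 1.0116  0.6068 -0.1961]
4 [0.003  0.0032] 0.97
0 [0.0045 0.0002] 0.84
2 [-0.0001 -0.0006] 0.83
3 [ 0.0001 -0.003 ] 0.79
5 [0.0026 0.001 ] 0.79
1 [ 0.0032 -0.0001] 0.62
```

View pics/t1.png

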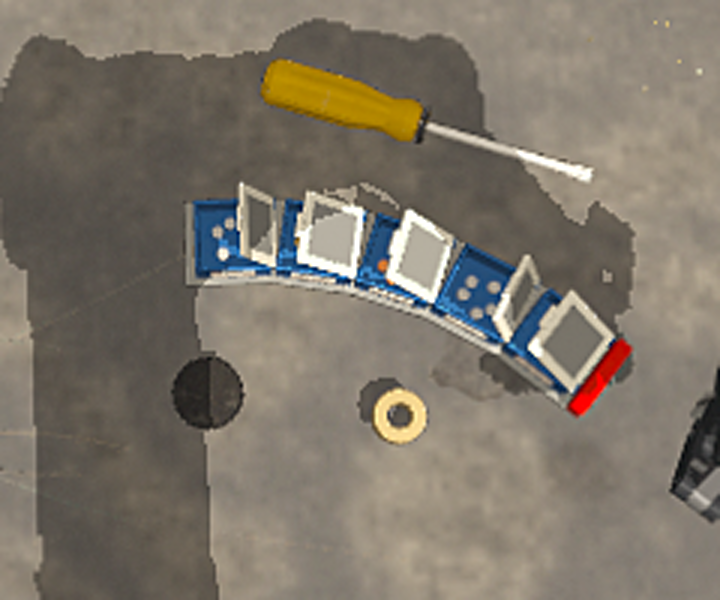

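```bash
cat > w.py <<'E'
from fit import *
X=[.599,-.044,-.336]
def where():
    W=world(X);o=get_obs();p=o["ee_pos"];q=o["tool_rot"];h=np.degrees(2*np.arctan2(q[1],q[0]))
    print("p",np.round(p*1e3,1),"head",round(h,1),"F",np.round(o["wrist_force"],1),"t",o["time_s"])
    for i in range(5):
        d=(W[i+1]-W[i])/.05;r=p[:2]-W[i];s=r@d
        if -.065<s<.07: print("seg",i,"s",round(s*1e3,1),"lat(tool y)",round((r@[d[1],-d[0]])*1e3,1),"turn needed",round(h-np.degrees(np.arctan2(d[1],d[0])),1))
E
python3 -c "
from w import *
where()"
```

```text
p [ 495.8 -198.9   82.8] head 50.6 F [-0.9 -0.4  0.9] t 4.1
seg 0 s -62.5 lat(tool y) 0.9 turn needed -0.1
```

carry_out([
  {"fingers":-1,"slide":[5,0,9],"twist":0},
  {"fingers":-1,"slide":[8,0,12],"twist":0},
  {"fingers":-1,"slide":[8,0,12],"twist":0},
  {"fingers":-1,"slide":[8,0,8],"twist":0},
  {"fingers":-1,"slide":[8,0,4],"twist":0},
  {"fingers":-1,"slide":[8,0,0],"twist":0},
  {"fingers":-1,"slide":[4,-1,0],"twist":0},
  {"fingers":-1,"slide":[0,0,0],"twist":0},
])

```text
time_s: 4.9
ee_pos: [0.5257, -0.1591, 0.0366]
tool_rot: [0.904, 0.428, 0.0, 0.0]
wrist_force: [-0.9, 1.5, 0.7]
opening: 0.0002
```

```bash
python3 -c "
from w import *
where()"
```

```text
p [ 525.7 -159.1   36.6] head 50.7 F [-0.9  1.5  0.7] t 4.9
seg 0 s -12.7 lat(tool y) -1.2 turn needed -0.1
seg 1 s -61.6 lat(tool y) -12.0 turn needed -10.1
```

carry_out([
  {"fingers":-1,"slide":[6,0,0],"twist":0},
  {"fingers":-1,"slide":[7,0,0],"twist":0},
  {"fingers":-1,"slide":[7,0,1],"twist":0},
  {"fingers":-1,"slide":[7,0,1],"twist":0},
  {"fingers":-1,"slide":[7,0,1],"twist":0},
  {"fingers":-1,"slide":[8,0,1.5],"twist":0},
  {"fingers":-1,"slide":[7,0,1.5],"twist":0},
  {"fingers":-1,"slide":[0,0,0],"twist":0},
])

```text
time_s: 5.7
ee_pos: [0.5562, -0.1225, 0.0309]
tool_rot: [0.904, 0.427, -0.001, 0.001]
wrist_force: [-2.3, -2.5, 7.3]
opening: 0.0004
```

```bash
python3 -c "
from w import *
where()
p=read_camera('side');cv2.imwrite('pics/s1.png',cv2.resize(p['color'][120:320,240:480],None,fx=3,fy=3,interpolation=2)[:,:,::-1])"
```

```text
p [ 556.2 -122.5   30.9] head 50.6 F [-2.3 -2.5  7.3] t 5.7
seg 0 s 34.9 lat(tool y) -0.7 turn needed -0.1
seg 1 s -14.8 lat(tool y) -3.3 turn needed -10.1
seg 2 s -63.2 lat(tool y) -14.5 turn needed -20.1
```

View pics/s1.png

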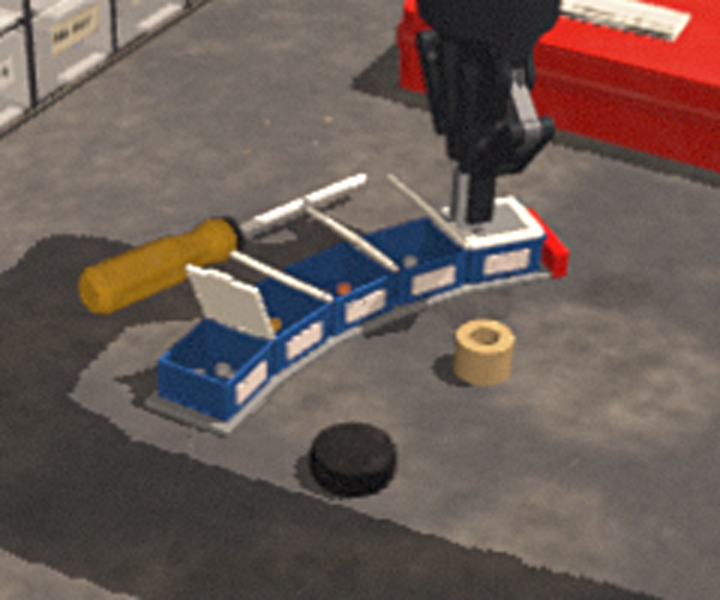

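carry_out([
  {"fingers":-1,"slide":[0,0,-5],"twist":-5},
  {"fingers":-1,"slide":[2,3,0],"twist":-5},
  {"fingers":-1,"slide":[8,0,0],"twist":0},
  {"fingers":-1,"slide":[8,0,0],"twist":0},
  {"fingers":-1,"slide":[8,0,1],"twist":0},
  {"fingers":-1,"slide":[8,0,1],"twist":0},
  {"fingers":-1,"slide":[8,0,1],"twist":0},
  {"fingers":-1,"slide":[8,0,1.5],"twist":0},
])

```text
time_s: 6.55
ee_pos: [0.5835, -0.0798, 0.0308]
tool_rot: [0.863, 0.505, -0.0, 0.0]
wrist_force: [-2.2, -4.3, 9.9]
opening: -0.0001
```

```bash
python3 -c "
from w import *
where()"
```

```text
p [583.5 -79.8  30.8] head 60.6 F [-2.2 -4.3  9.9] t 6.55
seg 1 s 35.9 lat(tool y) -0.4 turn needed -0.1
seg 2 s -13.9 lat(tool y) -2.8 turn needed -10.1
seg 3 s -62.4 lat(tool y) -13.9 turn needed -20.1
```

carry_out([
  {"fingers":-1,"slide":[0,0,-5.5],"twist":-5},
  {"fingers":-1,"slide":[2,3,0],"twist":-5},
  {"fingers":-1,"slide":[8,0,0],"twist":0},
  {"fingers":-1,"slide":[8,0,0],"twist":0},
  {"fingers":-1,"slide":[8,0,1],"twist":0},
  {"fingers":-1,"slide":[8,0,1],"twist":0},
  {"fingers":-1,"slide":[8,0,1.5],"twist":0},
  {"fingers":-1,"slide":[7,0,1.5],"twist":0},
])

```text
time_s: 7.35
ee_pos: [0.6027, -0.0342, 0.0311]
tool_rot: [0.816, 0.578, 0.0, -0.0]
wrist_force: [0.2, -0.9, 0.7]
opening: -0.0001
```

```bash
python3 -c "
from w import *
where()
p=read_camera('side');cv2.imwrite('pics/s2.png',cv2.resize(p['color'][120:320,240:480],None,fx=3,fy=3,interpolation=2)[:,:,::-1])"
```

```text
p [602.7 -34.2  31.1] head 70.6 F [ 0.2 -0.9  0.7] t 7.35
seg 2 s 35.4 lat(tool y) 0.3 turn needed -0.1
seg 3 s -14.4 lat(tool y) -2.3 turn needed -10.1
seg 4 s -63.0 lat(tool y) -13.4 turn needed -20.1
```

View pics/s2.png

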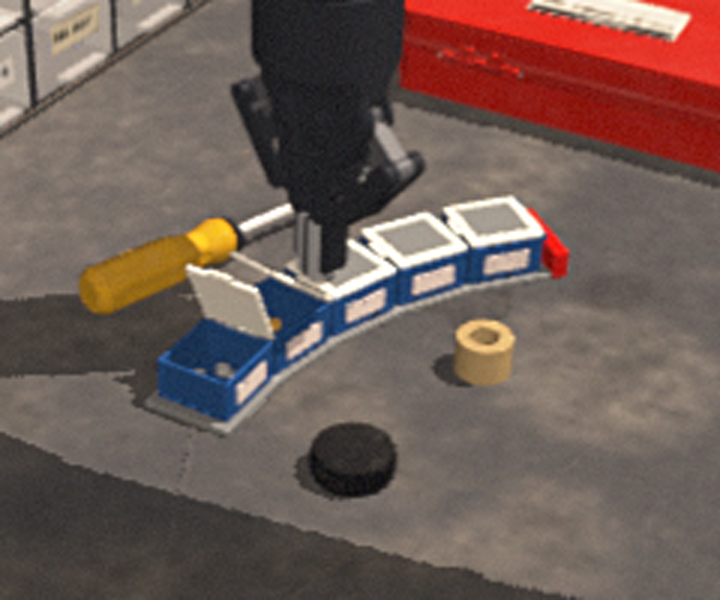

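carry_out([
  {"fingers":-1,"slide":[0,0,-5],"twist":-5},
  {"fingers":-1,"slide":[2,2,0],"twist":-5},
  {"fingers":-1,"slide":[8,0,0],"twist":0},
  {"fingers":-1,"slide":[8,0,0],"twist":0},
  {"fingers":-1,"slide":[8,0,1],"twist":0},
  {"fingers":-1,"slide":[8,0,1],"twist":0},
  {"fingers":-1,"slide":[8,0,1.5],"twist":0},
  {"fingers":-1,"slide":[8,0,1.7],"twist":0},
])

```text
time_s: 8.2
ee_pos: [0.6128, 0.0123, 0.0316]
tool_rot: [0.763, 0.647, -0.001, 0.001]
wrist_force: [-1.3, -5.6, 3.8]
opening: -0.0002
```

```bash
python3 -c "
from w import *
where()"
```

```text
p [612.8  12.3  31.6] head 80.6 F [-1.3 -5.6  3.8] t 8.2
seg 3 s 33.1 lat(tool y) 0.2 turn needed -0.2
seg 4 s -16.7 lat(tool y) -2.7 turn needed -10.2
```

carry_out([
  {"fingers":-1,"slide":[0,0,0],"twist":0},
  {"fingers":-1,"slide":[0,0,0],"twist":0},
  {"fingers":-1,"slide":[0,0,0],"twist":0},
  {"fingers":-1,"slide":[0,0,0],"twist":0},
  {"fingers":-1,"slide":[0,0,0],"twist":0},
  {"fingers":-1,"slide":[0,0,0],"twist":0},
  {"fingers":-1,"slide":[0,0,0],"twist":0},
  {"fingers":-1,"slide":[0,0,0],"twist":0},
])

```text
time_s: 9.0
ee_pos: [0.6129, 0.0135, 0.0312]
tool_rot: [0.763, 0.647, 0.0, 0.0]
wrist_force: [-0.5, 1.6, 2.5]
opening: -0.0004
```

```bash
python3 -c "
from w import *
where()
p=read_camera('side');cv2.imwrite('pics/s3.png',cv2.resize(p['color'][120:320,240:480],None,fx=3,fy=3,interpolation=2)[:,:,::-1])"
```

```text
p [612.9  13.5  31.2] head 80.6 F [-0.5  1.6  2.5] t 9.0
seg 3 s 34.3 lat(tool y) 0.1 turn needed -0.1
seg 4 s -15.5 lat(tool y) -2.6 turn needed -10.1
```

View pics/s3.png

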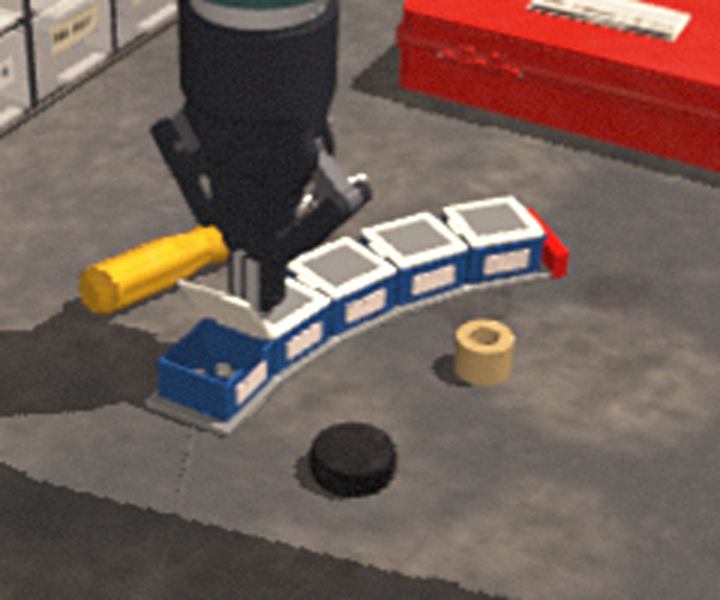

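carry_out([
  {"fingers":-1,"slide":[0,0,-5],"twist":-5},
  {"fingers":-1,"slide":[2,3,0],"twist":-5},
  {"fingers":-1,"slide":[8,0,0],"twist":0},
  {"fingers":-1,"slide":[8,0,0],"twist":0},
  {"fingers":-1,"slide":[8,0,1],"twist":0},
  {"fingers":-1,"slide":[8,0,1],"twist":0},
  {"fingers":-1,"slide":[8,0,1.5],"twist":0},
  {"fingers":-1,"slide":[8,0,1.7],"twist":0},
])

```text
time_s: 9.85
ee_pos: [0.6152, 0.064, 0.0308]
tool_rot: [0.703, 0.711, -0.0, 0.0]
wrist_force: [0.2, -5.4, 9.3]
opening: -0.0002
```

```bash
python3 -c "
from w import *
where()"
```

```text
p [615.2  64.   30.8] head 90.6 F [ 0.2 -5.4  9.3] t 9.85
seg 4 s 35.0 lat(tool y) 0.4 turn needed -0.1
```

carry_out([
  {"fingers":-1,"slide":[0,0,-3],"twist":0},
  {"fingers":-1,"slide":[0,0,-12],"twist":0},
  {"fingers":-1,"slide":[0,0,-25],"twist":0},
  {"fingers":-1,"slide":[0,0,-35],"twist":0},
  {"fingers":-1,"slide":[0,0,-40],"twist":0},
  {"fingers":-1,"slide":[20,0,-40],"twist":0},
  {"fingers":-1,"slide":[40,0,-30],"twist":0},
  {"fingers":-1,"slide":[40,0,0],"twist":0},
])

```text
time_s: 10.65
ee_pos: [0.6175, 0.164, 0.2224]
tool_rot: [0.705, 0.71, 0.005, 0.003]
wrist_force: [0.7, 0.2, -0.5]
opening: 0.0001
```

carry_out([
  {"fingers":-1,"slide":[40,-10,0],"twist":0},
  {"fingers":-1,"slide":[40,-20,0],"twist":0},
  {"fingers":-1,"slide":[40,-30,0],"twist":0},
  {"fingers":-1,"slide":[30,-30,0],"twist":0},
  {"fingers":-1,"slide":[20,-20,0],"twist":0},
  {"fingers":-1,"slide":[10,-10,0],"twist":0},
  {"fingers":-1,"slide":[0,0,0],"twist":0},
  {"fingers":-1,"slide":[0,0,0],"twist":0},
])

```text
time_s: 11.45
ee_pos: [0.494, 0.3402, 0.2162]
tool_rot: [0.704, 0.71, 0.0, 0.001]
wrist_force: [0.1, 0.5, 1.3]
opening: -0.0001
```

Run:
```python
from w import *
where()
C=[]
P={n:read_camera(n) for n in("top","side")}
a=cv2.resize(P["top"]["color"][170:290,300:480],None,fx=4,fy=4,interpolation=2)[:290]
b=cv2.resize(P["side"]["color"][165:235,270:450],None,fx=4,fy=4,interpolation=2)
cv2.imwrite("pics/end.png",np.vstack([a,b])[:,:,::-1])
for t in("strip","screwdriver2","bush0","black_cap"):
  for n in P: print(t,n,spot_point(P[n],t)[0]["uv"])
t0=cv2.imread("pics/t0.png")[:,:,::-1].astype(int);t1=P["top"]["color"].astype(int)
for c in(t0,t1):
  m=(c[...,0]>150)&(c[...,1]<60);m[:,:440]=0;m[:,490:]=0;v,u=np.nonzero(m);print("red",len(u),u.mean(),v.mean())
```

```text
p [494.  340.2 216.2] head 90.5 F [0.1 0.5 1.3] t 11.45
strip top [389.5, 229.2]
strip side [351.2, 220.6]Traceback (most recent call last):
  File "<stdin>", line 9, in <module>
IndexError: list index out of range
```

View pics/end.png

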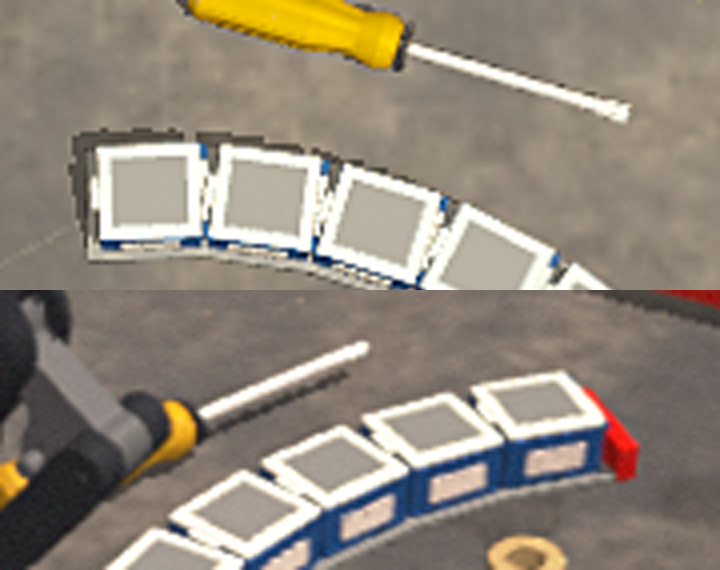

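Run:
```python
from w import *
p=read_camera("top");a=cv2.imread("pics/t0.png")[:,:,::-1].astype(int)
for c in(a,p["color"].astype(int)):
  m=(c[...,0]>150)&(c[...,1]<60);m[:,:440]=0;m[:,490:]=0;v,u=np.nonzero(m)
  y=(c[...,0]>90)&(c[...,2]<40)&(c[...,1]>60);y[:,:340]=0;y[:,410:]=0;y[:150]=0;y[200:]=0;q,r=np.nonzero(y)
  b=(c[...,2]>c[...,0]+50);b[:,:315]=0;b[:,330:]=0;b[:195]=0;b[245:]=0;e,f=np.nonzero(b)
  print("red",len(u),u.mean(),v.mean(),"yel",len(r),r.mean(),q.mean(),"blue end",f.min() if len(f) else 0)
for t in("bush0","black_cap"): print(t,[(r["uv"],round(r["conf"],2)) for r in spot_point(p,t)[:1]])
s=read_camera("side");save(s,"send.png");save(p,"tend.png")
c=np.hstack([cv2.resize(s["color"][165:275,280:440],None,fx=2.4,fy=2.4),cv2.resize(p["color"][180:290,310:470],None,fx=2.4,fy=2.4)])
cv2.imwrite("pics/end2.png",c[:,:,::-1])
```

```text
red 150 460.03333333333336 265.1933333333333 yel 777 372.4800514800515 173.03989703989703 blue end 324
red 153 459.75816993464053 265.45098039215685 yel 777 372.4800514800515 173.03989703989703 blue end 325
bush0 [([391.5, 280.0], 0.69)]
black_cap [([330.2, 269.8], 0.68)]
```

View pics/end2.png

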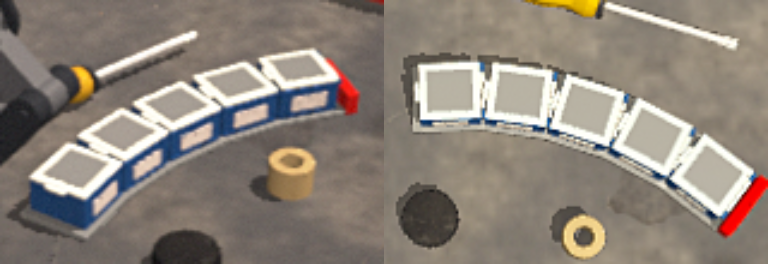

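All five lids lie flat, the strip has moved less than a pixel, and the other objects are where they were. I'm handing in.

```bash
python3 -c "
from cell import ticket
print(ticket.sign_off())"
```

```text
the job is handed in; nothing more can be done
None
```

All five lids are shut. I ran the closed fingertips along the row from the red end, one box at a time, and handed the job in at about 11.5 s of the 45 s allowed. The job report gives no verdict.

- **Lids:** they were shut in order 1 to 5, and both final pictures show all five lying flat.
- **Early contact:** as the fingers finished lid 1 and lid 4, the gripper partly lowered the steep lids ahead (lids 2 and 5). Both still shut in their turn.
- **Force:** the readings I took, at the end of each stroke, showed at most about 10 N downward and 6 N sideways at the wrist.
- **Strip:** the red end block reads within about 0.4 pixel of its starting position. The far end differs by 1 pixel, partly because a lid now covers it.
- **Bystanders:** the screwdriver handle reads exactly the same as at the start, and the bush and cap are within about 1 pixel, which is detection noise.
- **Failed check:** the detector found no match for one bystander in one of the first final pictures, which stopped that check. I repeated it from the top camera, and it showed nothing moved.
- **Arm:** it finished clear of everything at about 0.22 m height, off the far end of the row.

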